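Load and clamp an ink tank in the image printer

TASK

Stand the red ink tank upright in the printer's open cradle and let go of it; then swing the clamp down onto it and press until the tank bottoms out solidly on its seat, so that the clamp, once released, keeps holding it down firmly by itself. Press gently, feeling for the bottom and stopping as soon as it is solid (the tank must not be squeezed with more than 40 N), and leave the black and yellow tanks where they stand.

Things in the scene. Friction and masses are not known exactly. Their poses are not given: they have to be found in the camera images.
- red_tank: Red ink tank to load: block 60 (x) x 34 (y) x 60 mm (z), edges slightly rounded, 0.1 to 0.2 kg, white side labels, black strip on top, upright on the table in a loose row with a black and a yellow tank, any order, 0.1 m apart. Origin: centre of underside, z up. Fits the cradle either way round, 60 mm along the cradle's x. Grip it from above by its 34 mm width.
- printer: White desktop image printer, fixed to the table, 310 x 220 mm, deck 45 mm high, with a 108 mm high housing behind (90 to 200 mm along +x). Origin: on the table under the cradle's centre; x points from the cradle to the clamp's hinge (roughly away from the robot), z up.
- cradle (a point): Centre of the cradle's floor, 45 mm above the table, axes as the printer's. The grey cradle is an open-topped pocket, inside 63 (x) x 37 mm (y): 1.5 mm clearance each side; walls 6 mm thick, 34 mm high above this floor, no lead-in. Inside: a brass spring platform and a solid black seat. Where the tank lands on the rim it must be searched in by feel.
- platform_top (a point): Middle of the brass spring platform's top (24 x 30 mm), 20 mm above the cradle floor when free. A tank put in rests on it first, 14 mm deep in the pocket. It yields with 3 to 4 N; pressed down, the tank meets the solid seat on either side of it, 3 to 13 mm above the floor: this height differs and is not measured, it must be felt as a sharp rise of the force.
- clamp (a joint): Clamp angle (rad): 0 = arm level, pointing to the printer's -x; grows as it opens upward, 1.57 = upright. Range -0.12 to 1.95, starts at 1.5 to 1.8. Stiff hinge (friction 0.9 N m): stays where left and holds what it presses. Its black cross roller, 80 mm from the hinge, meets the middle of the tank's top at about 0.16 rad; with the tank on its seat it is at -0.06 to 0.09 rad.
- clamp_handle (a point): Middle of the upper face of the clamp's green handle plate (36 along the arm x 50 wide x 8 mm thick), 145 mm from the hinge; with the clamp open it faces away from the robot (printer's +x). Push on this face to close: 6 to 7 N moves the bare clamp, 8 to 10 N also pushes the tank down its spring, more only once it is on the seat; 14 to 20 N there is right to finish.
- clamp_hinge (a point): Clamp's hinge axis (along the printer's y), 80 mm along the printer's +x from the cradle's centre and 76 mm above its floor (121 mm above the table). The arm is 165 mm long from here, 10 mm thick, a 16 mm wide bar between roller and handle; its mid-plane passes through the axis.
- black_tank: Other ink tank, same size and shape as the red one but black; a bystander.
- yellow_tank: Other ink tank, same size and shape but yellow; a bystander.
Mind the look-alikes: they are no part of the job. Of the things shaped like the red_tank, the red one is meant.

How it is judged:
By the outcome, as a careful person would: the job done as asked, in the order asked, and still so for the second after the job is handed in, with the robot touching nothing.
It also fails if it takes over 69 s, if anything falls off the work surface, if the arm or the gripper's body presses on something with over 40 N, if the wrist force passes 120 N, or if a joint passes its speed limit or range.

ROBOT

A 6-joint arm with a two-finger parallel gripper is mounted at the origin on the work surface. World frame = base frame: x ahead of the robot, y to its left, z up, the work surface at z = 0. Lengths are in m, angles in rad, forces in N, time in s.
With the tool pointing down it reaches from about 0.275 to 0.875 m from the base axis. Payload 12.5 kg.
Tool frame: the origin (TCP) lies on the centre line of the jaws, within the pads' length; the fingertips stand r.finger_overhang ahead of it and the grasp point (between the pads) lies 3 mm ahead of it (r.finger_overhang is the distance from the TCP to the fingertips, in m); z points along the fingers, y is the line along which they close (so a half turn about z gives the same grasp; the last joint's range is limited). The gripper opens to 85 mm and grips with 20 to 120 N. Pads are 22 mm wide; open, the fingers measure 114 mm over their backs; the gripper's body (76 mm by 85 mm) begins 54 mm behind the grasp point. The pads swing forward as they close: fully open they stand 13 mm farther back than shut.
Start: joints at [1.081, 0.351, 1.652, -0, 1.139, -0.085], TCP at [0.217, 0.506, 0.253] pointing down, gripper open.
Joint ranges: [-2.75, 2.75], [-0.79, 2.1], [0.01, 2.65], [-1.57, 4.71], [0.07, 3.14], [-2.87, 2.87]. Speed limits (rad/s): [2.22, 2.22, 2.79, 3.14, 3.14, 3.14].

INTERFACE

Orientations are given as a unit quaternion [x, y, z, w].
In Python, from cell import r, optics gives the robot as it stands. The module is installed in compiled form; this text tells all that it offers. Calls block until the motion is done:
- r.move_to(position, orientation): joint-space move of the TCP to a pose.
- r.move_linear(position, rot=None, vel=0.15): straight line of the TCP; rot=None keeps the orientation; vel is the mean speed in m/s.
- r.set_joints(angles): joint-space move.
- r.set_gripper(opening, squeeze=None): opening from 0.0 (shut) to 1.0 (fully open); squeeze is the grip in N (None keeps the last); returns when the fingers have stopped.
- r.sleep(seconds).
- r.inverse_kinematics(position, orientation): joint angles nearest the present ones, or None.
- optics.get_image(name): name is "scene" or "side" or "wrist"; returns a dict with "pixels" (400x640x3 uint8, red, green, blue), "depth" (400x640 float32, m along the optical axis (not along the pixel's ray), 0 where there is no reading), "fx", "fy", "cx", "cy" (pixels), "D" ([k1, k2, p1, p2, k3] as OpenCV has them; the pictures are not rectified), "camera_from_world" (4x4, takes a point from world to camera coordinates); the wrist camera has in their place "mount" (4x4, takes a point from camera to tool coordinates, whose origin is the TCP and whose axes are the flange's). Camera axes: x right, y down, z forward; pixel columns grow to the right and rows downward; lengths in m; the calibration is good to about 2 mm. A picture is of the moment at which its call begins: read the wrist's pose just before it.
A pose or a line that the arm cannot do raises r.PlanningError and nothing moves.
- r.hand_in(): hands the job in; it is judged then, once.
Readings, each from a call of its own:
- r.current_t(): time.
- r.current_q(): joint angles.
- r.current_qvel(): joint speeds.
- r.current_effort(): joint torques, N m.
- r.current_tool_pos(): TCP position.
- r.current_ee_rot(): TCP orientation.
- r.current_contact_force(): force on the tool from outside, world axes, zero at the start.
- r.current_torque(): the same for the moment, N m.
- r.current_opening(): opening from 0.0 (shut) to 1.0 (fully open).
- r.current_finger_force(): force on a finger pad.
Only numpy, scipy, OpenCV 4.12 (cv2) and the standard library are available. Lean on these libraries where they do the work, as an engineer would, in place of code of your own. Each camera call takes 0.05 s, during which the arm holds its last target. There are 200 camera calls.

## Working session

There is one attempt and no reset: what is moved stays moved. The work goes in short steps, each a Python script; the robot and the scene stay as the last script left them, time stands still between calls to the robot, and variables do not carry over. Pictures are saved under pics/ and viewed, at most 10 in all, crops included, and the job is handed in when it is done.

```bash
mkdir -p pics; cat > h.py <<'E'
import numpy as np, cv2
from cell import r, optics
from scipy.spatial.transform import Rotation as R
def save(name, im): cv2.imwrite(f'pics/{name}.png', im[:,:,::-1])
def world_cloud(d, Twc=None):
    """HxWx3 world points from depth, undistorted"""
    K=np.array([[d['fx'],0,d['cx']],[0,d['fy'],d['cy']],[0,0,1.]])
    h,w=d['depth'].shape
    u,v=np.meshgrid(np.arange(w),np.arange(h))
    p=cv2.undistortPoints(np.stack([u,v],-1).reshape(-1,1,2).astype(np.float64),K,np.array(d['D'],float)).reshape(h,w,2)
    z=d['depth'].astype(float)
    P=np.dstack([p[...,0]*z,p[...,1]*z,z])
    if Twc is None: Twc=np.linalg.inv(np.array(d['camera_from_world']))
    W=P@Twc[:3,:3].T+Twc[:3,3]
    W[z<=0]=np.nan
    return W
def wristT(d,pos,q):
    T=np.eye(4);T[:3,:3]=R.from_quat(q).as_matrix();T[:3,3]=pos
    return T@np.array(d['mount'])
E
python3 - <<'E'
from h import *
print(r.current_t(), r.current_tool_pos(), r.current_ee_rot(), r.finger_overhang)
a=optics.get_image("scene");b=optics.get_image("side")
np.savez('s.npz',**{f'{n}_{k}':np.array(v) for n,d in(('scene',a),('side',b)) for k,v in d.items()})
save('scene',a['pixels']);save('side',b['pixels'])
E
```

```text
0.0 [0.2164389 0.505287  0.2527522] [ 2.01020763e-01  9.79586797e-01 -5.77983923e-04 -1.62155420e-04] 0.022
```

View pics/scene.png

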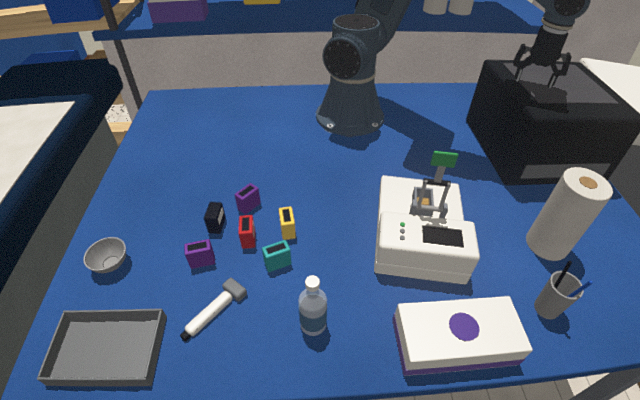

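View pics/side.png

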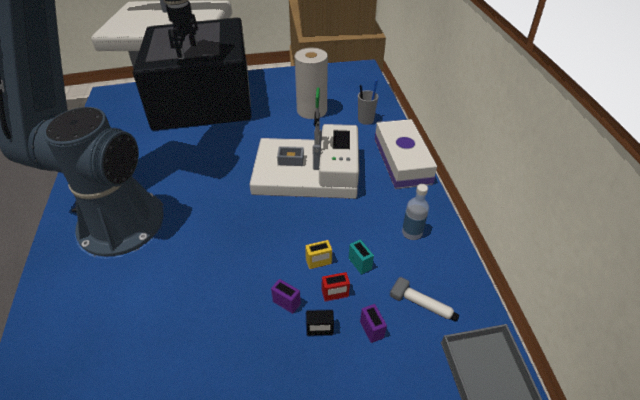

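Scene picture: the row is black (215,217), red (247,232) and yellow (287,222). The purple tanks at (248,197) and (200,253) and the teal one at (276,257) are decoys. In the side view red is at (336,287). Only the block at (247,232) is red and stands between black and yellow, so it is the one meant. I'll check it in an enlarged crop and measure.

```bash
cat > m.py <<'E'
from h import *
S=np.load('s.npz')
for n in('scene','side'):
    d={k[len(n)+1:]:S[k] for k in S.files if k.startswith(n+'_')}
    W=world_cloud(d);hsv=cv2.cvtColor(d['pixels'],cv2.COLOR_RGB2HSV);H,s,v=[hsv[...,i].astype(int) for i in range(3)]
    z=W[...,2]
    red=((H<6)|(H>174))&(s>150)&(v>60)&(z>0.01)&(z<.09)
    # top region near red bbox
    k,l,st,c=cv2.connectedComponentsWithStats(red.astype(np.uint8))
    i=1+np.argmax(st[1:,4]);print(n,'red comp',st[i],c[i])
    x,y,w,h=st[i,:4]
    m=np.zeros_like(red);m[max(0,y-6):y+h+6,x-6:x+w+6]=1
    t=m&(z>0.054)&(z<.068)
    P=W[t];P=P[np.linalg.norm(P[:,:2]-np.median(P[:,:2],0),axis=1)<.05]
    rc=cv2.minAreaRect((P[:,:2]*1000).astype(np.float32));print('tank top rect mm',rc,'z',np.median(P[:,2]),len(P))
    # green handle
    g=(H>50)&(H<75)&(s>120)&(z>0.1)&(z<.4)
    Q=W[g];print('handle',len(Q),np.median(Q,0),Q.min(0),Q.max(0))
    # printer: white, z bands
    wh=(s<60)&(v>100)
    near=np.linalg.norm(W[...,:2]-np.median(Q,0)[:2],axis=2)<.3
    for lo,hi in((.04,.05),(.1,.114)):
        q=wh&near&(z>lo)&(z<hi)
        k,l,st,c=cv2.connectedComponentsWithStats(q.astype(np.uint8));i=1+np.argmax(st[1:,4])
        P=W[l==i];print('printer',lo,st[i],cv2.minAreaRect((P[:,:2]*1000).astype(np.float32)),np.median(P[:,2]))
    # cradle rim z~0.079
    q=near&(z>.074)&(z<.084)&(s<90)
    P=W[q];print('rim',len(P),np.median(P,0) if len(P) else '')
    if len(P):
        md=np.median(P[:,:2],0);P=P[np.linalg.norm(P[:,:2]-md,axis=1)<.05];print(cv2.minAreaRect((P[:,:2]*1000).astype(np.float32)))
sc=S['scene_pixels'][160:290,170:400];save('crop',cv2.resize(np.hstack([sc,np.pad(S['side_pixels'][120:250,230:370],((0,0),(0,0),(0,0)))]),None,fx=2,fy=2,interpolation=cv2.INTER_CUBIC))
E
python3 m.py
```

```text
scene red comp [239 215  16  32 309] [246.22653722 232.49838188]
tank top rect mm ((559.0116577148438, -323.0450439453125), (62.453453063964844, 32.076045989990234), 4.1642045974731445) z 0.06049121717216588 253
handle 246 [0.5920069  0.11196729 0.2755569 ] [0.58091244 0.04032531 0.11052464] [0.62751442 0.13536357 0.2885496 ]
printer 0.04 [ 378  176   46   50 1209] ((484.5121154785156, 83.3431625366211), (119.52006530761719, 190.7953643798828), 77.47649383544922) 0.045726694953943214
printer 0.1 [ 379  211  101   50 3017] ((650.9509887695312, 97.69996643066406), (219.54371643066406, 111.52645874023438), 77.4277114868164) 0.10787230699372707
rim 3783 [0.83525879 0.11018585 0.07573401]
((843.777099609375, 110.40726470947266), (99.01520538330078, 81.81532287597656), 89.1200180053711)
side red comp [322 273  28  27 381] [334.74015748 285.92913386]
tank top rect mm ((556.8844604492188, -323.86700439453125), (60.32814025878906, 36.729366302490234), 2.622004270553589) z 0.05978998167423566 347
handle 91 [0.57888278 0.11271742 0.2698173 ] [-0.18239676  0.02559531  0.10505563] [0.62124316 0.54977048 0.38947666]
printer 0.04 [ 250  138  107   52 2441] ((548.2205200195312, 120.30308532714844), (224.97967529296875, 306.9033203125), 77.75660705566406) 0.04556645083683897
printer 0.1 [ 319  125   40   49 1449] ((646.3876953125, 96.86427307128906), (221.08282470703125, 109.63372802734375), 78.08745574951172) 0.10763978239363525
rim 949 [0.81345264 0.10090542 0.07603625]
((829.50390625, 99.63948059082031), (97.01918029785156, 61.28865432739258), 88.84745025634766)
```

View pics/crop.png

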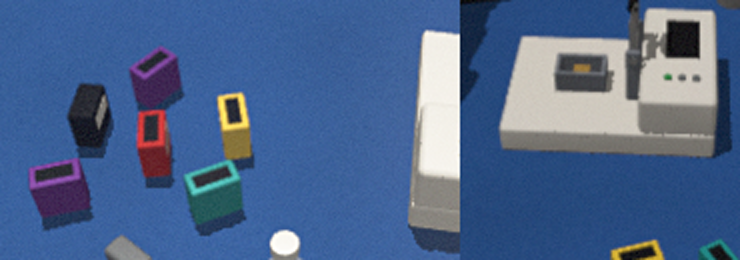

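Crop: the red tank (crop (153,142), scene (247,232)) has a white label and a black top strip and stands upright. The cradle is empty with its brass platform visible at crop (582,68), and the clamp is upright. The measured top is 0.060 m high and about 61x34 mm, which agrees with the given size. Next I'll check the wrist mount and the IK, then take a closer look above the cradle.

```bash
cat >> h.py <<'E'
def down(yaw, flip=True):
    """tool down, tool y along the +-y of a frame at yaw; flip: tool x = -frame x"""
    return (R.from_euler('z',yaw)*R.from_euler('y' if flip else 'x',np.pi)).as_quat()
E
python3 - <<'E'
from h import *
psi=np.radians(-12.2)
e=np.array([np.cos(psi),np.sin(psi)])
d=optics.get_image('wrist');print(np.round(d['mount'],3),d['fx'])
O=np.array([.507,.128])
for f in(True,False):
    print(f,[r.inverse_kinematics(p,down(y,f)) for p,y in (([*(O-.08*e),.33],psi),([.558,-.3235,.15],.06),([*(O+.02*e),.27],psi))])
r.move_to([*(O-.06*e),.33],down(psi,True))
p,q=r.current_tool_pos(),r.current_ee_rot()
d=optics.get_image('wrist');print(p,q,r.current_t())
save('w1',d['pixels']);W=world_cloud(d,wristT(d,p,q));np.savez('w1.npz',W=W,px=d['pixels'])
E
```

```text
[[-0.001 -0.957 -0.291  0.074]
 [ 1.     0.    -0.002 -0.   ]
 [ 0.002 -0.291  0.957 -0.121]
 [ 0.     0.     0.     1.   ]] 352.8569573543352
True [array([ 2.22965692e-01,  9.28111398e-02,  1.78474423e+00, -4.44089210e-16,
        1.26403728e+00, -1.13490047e+00]), array([-0.59755241,  0.63218578,  1.47558458,  0.        ,  1.03382229,
       -2.22834874]), array([ 1.44800275e-01,  3.17113463e-01,  1.65582258e+00, -4.44089210e-16,
        1.16865661e+00, -1.21306588e+00])]
False [array([ 2.22965692e-01,  9.28111398e-02,  1.78474423e+00, -4.44089210e-16,
        1.26403728e+00,  2.00669219e+00]), array([-5.97552412e-01,  6.32185782e-01,  1.47558458e+00, -4.44089210e-16,
        1.03382229e+00,  9.13243915e-01]), array([ 1.44800275e-01,  3.17113463e-01,  1.65582258e+00, -4.44089210e-16,
        1.16865661e+00,  1.92852677e+00])]
[0.44819147 0.1412538  0.32981272] [ 1.05999809e-01  9.94366132e-01  2.63786261e-05 -1.85845873e-04] 1.8167
```

View pics/w1.png

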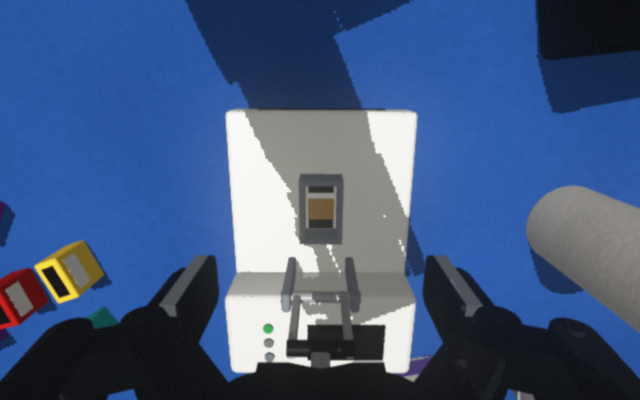

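The wrist view shows the cradle rim (300–343, 174–244) with the brass platform at (321,208). The clamp is upright with its roller around (320,345), and the camera sits on the robot side. Next: rim rectangle, platform and seat heights.

```bash
python3 - <<'E'
from h import *
f=np.load('w1.npz');W=f['W'];px=f['px'];z=W[...,2]
def rect(m,z0=None):
    P=W[m];return cv2.minAreaRect((P[:,:2]*1000).astype(np.float32)),np.median(P,0),len(P)
box=np.zeros(z.shape,bool);box[165:255,290:352]=1
m=box&(z>.073)&(z<.085);print('rim',rect(m))
P=W[m][:,:2]
hsv=cv2.cvtColor(px,cv2.COLOR_RGB2HSV)
br=box&(hsv[...,0]>10)&(hsv[...,0]<25)&(hsv[...,1]>110)&(z>.05);print('brass',rect(br))
print('deck',np.median(z[120:160,250:290]),'col z',np.round(z[172:248:4,321],3))
dk=np.zeros(z.shape,bool);dk[105:270,220:425]=1
print('deck',rect(dk&(z>.04)&(z<.05)))
hs=np.zeros(z.shape,bool);hs[265:375,220:420]=1
print('housing',rect(hs&(z>.1)&(z<.115)&(hsv[...,1]<60)))
psi=np.radians(-12.2);A=np.array([[np.cos(psi),np.sin(psi)],[-np.sin(psi),np.cos(psi)]])
q=P@A.T*1000
print('in printer axes rim pct',np.percentile(q,[0,1,50,99,100],axis=0).round(1))
up=(z>.15)&(z<.3); up[:250]=0; up[:,:285]=0; up[:,360:]=0
Q=W[up];print('clamp pts',len(Q)); 
q=np.c_[Q[:,:2]@A.T,Q[:,2]]
for lo in np.arange(.15,.3,.02):
    s=q[(q[:,2]>lo)&(q[:,2]<lo+.02)]
    if len(s):print(round(lo,2),len(s),np.percentile(s,[2,50,98],axis=0)[:,:2].round(3).tolist())
E
```

```text
rim (((506.55926513671875, 127.57234191894531), (49.081687927246094, 75.46995544433594), 77.5024642944336), array([0.50465242, 0.12745079, 0.07974214]), 1179)
brass (((506.7303466796875, 127.45610809326172), (26.662946701049805, 22.491788864135742), 77.96704864501953), array([0.50640032, 0.12830922, 0.06595337]), 423)
deck nan col z [0.046 0.058 0.077 0.081 0.05  0.05  0.044 0.066 0.066 0.067 0.066 0.066
 0.051 0.051 0.045 0.059 0.071 0.081 0.047]
deck (((497.43505859375, 129.5572967529297), (220.5104217529297, 201.4535675048828), 77.5194091796875), array([0.48025446, 0.13335012, 0.04586988]), 26112)
housing (((636.3848266601562, 98.528076171875), (220.00070190429688, 129.89260864257812), 78.07131958007812), array([0.63451132, 0.1012614 , 0.10859789]), 10341)
in printer axes rim pct [[430.4 207.1]
 [430.6 207.4]
 [466.2 231.1]
 [504.9 256.2]
 [505.8 256.5]]
clamp pts 1992
0.15 213 [[0.543, 0.203], [0.544, 0.21], [0.55, 0.26]]
0.17 268 [[0.543, 0.203], [0.544, 0.21], [0.55, 0.26]]
0.19 1222 [[0.539, 0.204], [0.543, 0.232], [0.552, 0.26]]
0.21 289 [[0.544, 0.224], [0.545, 0.232], [0.547, 0.24]]
```

```bash
python3 - <<'E'
from h import *
yaw=np.radians(3.4)
r.set_gripper(0.75,20)
r.move_to([.558,-.3235,.20],down(yaw))
p,q=r.current_tool_pos(),r.current_ee_rot()
d=optics.get_image('wrist');W=world_cloud(d,wristT(d,p,q));z=W[...,2]
near=np.linalg.norm(W[...,:2]-[.558,-.3235],axis=2)<.045
t=near&(z>.055)&(z<.066)
P=W[t];(c,s,a)=cv2.minAreaRect((P[:,:2]*1000).astype(np.float32));print(c,s,a,np.median(P[:,2]),len(P))
print(r.inverse_kinematics([c[0]/1000,c[1]/1000,.05],down(yaw)),r.finger_overhang,r.current_t(),r.current_contact_force())
save('w2',d['pixels'])
E
```

```text
(556.534423828125, -325.5858154296875) (59.74184036254883, 34.05485153198242) 3.2086586952209473 0.06087539172888784 3261
[-0.60151539  0.76681726  1.5155438   0.          0.85923159 -2.23165291] 0.022 4.0167 [-0.06525059  0.52609574  0.33973861]
```

View pics/w2.png

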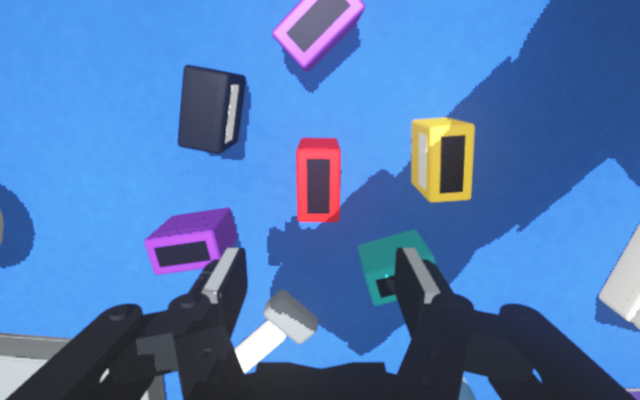

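The wrist view shows the red tank at (318,180) with clear space on both sides for the fingers. The top measures 59.7x34.05 mm at z 0.061, so I'm grasping.

```bash
python3 - <<'E'
from h import *
yaw=np.radians(3.2);c=np.array([.5565,-.3256])
r.move_linear([*c,.10],down(yaw),vel=.2)
r.move_linear([*c,.050],vel=.1)
print('F',r.current_contact_force(),r.current_tool_pos())
r.set_gripper(0.0,22)
print('open',r.current_opening(),r.current_finger_force(),r.current_tool_pos())
r.move_linear([*c,.20],vel=.15)
print('lifted',r.current_opening(),r.current_finger_force(),r.current_contact_force(),r.current_t())
psi=np.radians(-12.3);e=np.array([np.cos(psi),np.sin(psi)]);O=np.array([.5066,.1276])
r.move_to([*O,.22],down(psi))
r.sleep(.2)
p,q=r.current_tool_pos(),r.current_ee_rot();d=optics.get_image('wrist');T=wristT(d,p,q)
W=world_cloud(d,np.array(d['mount']))  # tool frame
h=cv2.cvtColor(d['pixels'],cv2.COLOR_RGB2HSV)
n=(abs(W[...,0])<.045)&(abs(W[...,1])<.022)&(W[...,2]<0.0)&(W[...,2]>-.03)
P=W[n];print(len(P),'tool rect',cv2.minAreaRect((P[:,:2]*1000).astype(np.float32)),np.median(P,0),np.percentile(P,[1,99],axis=0))
print(p,r.current_contact_force(),r.current_torque(),r.current_t())
save('w3',d['pixels']);np.savez('w3.npz',W=W,px=d['pixels'])
E
```

```text
F [ 1.12245771 -0.27993528  0.42321294] [ 0.55672452 -0.32577607  0.0502992 ]
open 0.3900015572452818 23.095645308494568 [ 0.55685108 -0.32583476  0.05075089]
lifted 0.39329017023567975 22.309001684188843 [-0.29318165  0.16892381 -1.70160858] 6.8333
15985 tool rect ((0.13634109497070312, -0.04361915588378906), (60.2379150390625, 43.98207092285156), 0.1792672872543335) [ 0.00673719 -0.00043198 -0.01031258] [[-0.02752537 -0.02083135 -0.02677763]
 [ 0.02984872  0.02076004 -0.00156463]]
[0.50683109 0.12708433 0.2199144 ] [ 0.24304497 -0.34677159 -1.50542634] [-0.04305166 -0.00259636  0.03485551] 8.7583
```

View pics/w3.png

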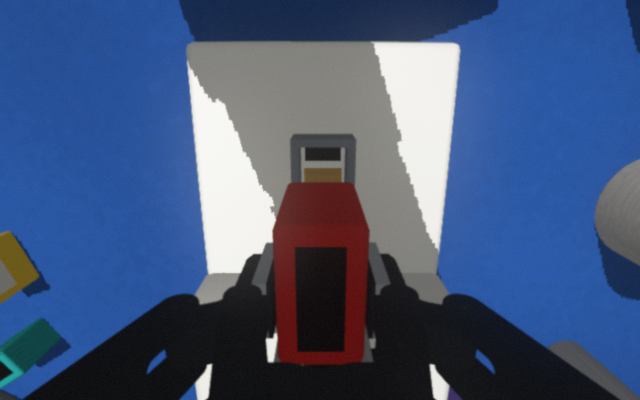

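The tank is held straight and centred in the tool (x offset 0.1 mm), with the cradle rim visible ahead at (323,160). I'm lowering it with force feedback and will search by pecking if it lands on the rim.

```bash
cat > ins.py <<'E'
from h import *
psi=np.radians(-12.3);A=np.array([[np.cos(psi),-np.sin(psi)],[np.sin(psi),np.cos(psi)]]);O=np.array([.5066,.1276])
r.move_linear([*O,.134],down(psi),vel=.12);r.sleep(.2)
f0=np.array(r.current_contact_force());print('f0',f0,r.current_tool_pos())
offs=[(0,0)]+[(a*k,b*k) for k in(1,2,3) for a,b in((1,0),(-1,0),(0,1),(0,-1),(1,1),(-1,-1),(1,-1),(-1,1))]
done=False
for o in offs:
    c=O+A@np.array(o)/1000
    z=.1325
    r.move_linear([*c,z],vel=.05)
    while True:
        z-=.001;r.move_linear([*c,z],vel=.03)
        F=np.array(r.current_contact_force())-f0
        if F[2]>2.5: break
        if z<.113: break
    print(o,'z',round(z,4),'F',F.round(1),np.round(r.current_tool_pos()-np.array([*c,0]),4),round(r.current_t(),2))
    if z<.1205: done=True;break
    if r.current_t()>32: break
print(done,r.current_opening(),r.current_tool_pos())
E
python3 ins.py
```

```text
f0 [ 0.87405325  0.37651933 -2.35875753] [0.50690979 0.12766502 0.13464358]
(0, 0) z 0.1155 F [-0.7 -0.3  3.2] [1.000e-04 0.000e+00 1.157e-01] 14.32
True 0.3950207450691354 [0.50673079 0.12762655 0.11565542]
```

It slid in on the first try and rests on the spring platform at the expected depth. Now I'll release, retreat, check the tank numerically and move behind the clamp handle.

```bash
cat > b.py <<'E'
from h import *
psi=np.radians(-12.3);A=np.array([[np.cos(psi),-np.sin(psi)],[np.sin(psi),np.cos(psi)]]);O=np.array([.5066,.1276])
def P(x,z,y=0): return [*(O+A@np.array([x,y])),z]
r.set_gripper(0.75,20)
print('rel',r.current_contact_force(),r.current_opening())
r.move_linear(P(0,.22),vel=.15)
r.move_linear(P(-.06,.36),vel=.25)
p,q=r.current_tool_pos(),r.current_ee_rot();d=optics.get_image('wrist');W=world_cloud(d,wristT(d,p,q))
L=W.copy();L[...,:2]=(W[...,:2]-O)@A
z=L[...,2];n=(abs(L[...,0])<.045)&(abs(L[...,1])<.04)&(z>.112)&(z<.14)
print('tank top',cv2.minAreaRect((L[n][:,:2]*1000).astype(np.float32)),np.median(z[n]),n.sum())
hsv=cv2.cvtColor(d['pixels'],cv2.COLOR_RGB2HSV)
g=(hsv[...,0]>50)&(hsv[...,0]<75)&(hsv[...,1]>120)&(z>.2)
if g.sum()>20: print('green',g.sum(),np.percentile(L[g],[2,50,98],axis=0).round(3).tolist())
save('w4',d['pixels'])
r.set_gripper(0.0,20)
print(r.current_opening(),r.current_t())
d=optics.get_image('scene');W=world_cloud(d);L=W.copy();L[...,:2]=(W[...,:2]-O)@A;z=L[...,2]
hsv=cv2.cvtColor(d['pixels'],cv2.COLOR_RGB2HSV)
g=(hsv[...,0]>50)&(hsv[...,0]<75)&(hsv[...,1]>120)&(z>.2)&(z<.31)&(abs(L[...,1])<.06)
print('scene green',g.sum(),np.percentile(L[g],[2,50,98],axis=0).round(3).tolist())
E
python3 b.py
```

```text
rel [-0.6183868   0.81323703  0.08396959] 0.7545851489403705
tank top ((-0.6426544189453125, -1.3504753112792969), (58.75075149536133, 33.377349853515625), 0.43859174847602844) 0.12592076862526153 1702
0.005282605971308489 17.0083
scene green 285 [[0.082, -0.021, 0.255], [0.086, 0.0, 0.273], [0.089, 0.023, 0.287]]
```

View pics/w4.png

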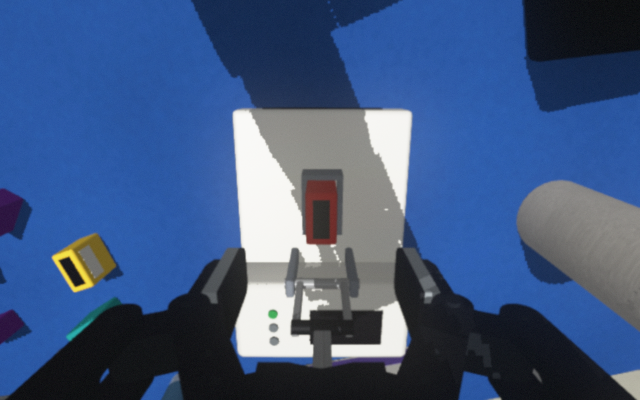

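The tank stands upright in the pocket at (321,210), top at 0.126 m, and the clamp is clear of it at about 1.55 rad. The handle's back face is at printer x 0.086. Next I'll go behind it and swing it down, stopping before it reaches the tank.

```bash
cat > c.py <<'E'
from h import *
psi=np.radians(-12.3);A=np.array([[np.cos(psi),-np.sin(psi)],[np.sin(psi),np.cos(psi)]]);O=np.array([.5066,.1276])
def P(x,z,y=0): return [*(O+A@np.array([x,y])),z]
def fxz():
    f=np.array(r.current_contact_force());return np.array([A[:,0]@f[:2],A[:,1]@f[:2],f[2]])
def tcp(a,L=.152,t=.004):
    return P(.08-L*np.cos(a)+t*np.sin(a)+.011,.121+L*np.sin(a)+t*np.cos(a)+.022)
if __name__=='__main__':
    r.move_linear(P(.125,.36),down(psi),vel=.25)
    r.move_linear(P(.125,.295),vel=.2);r.sleep(.2)
    f0=fxz();np.save('f0.npy',f0);print('f0',f0)
    for x in np.arange(.112,.088,-.002):
        r.move_linear(P(x,.295),vel=.05);F=fxz()-f0
        if np.linalg.norm(F)>3: break
    print('contact x',x,F.round(1),r.current_t())
    for a in np.arange(1.5,.27,-.06):
        r.move_linear(tcp(a),vel=.1);F=fxz()-f0
        print(round(a,2),F.round(1),round(r.current_t(),2))
        if np.linalg.norm(F)>14: print('STOP');break
E
python3 c.py
```

```text
f0 [ 0.35415359  0.82522786 -1.33717482]
contact x 0.09399999999999999 [ 4.1 -1.   0.2] 21.2833
1.5 [-0.9 -1.1  1.4] 21.53
1.44 [-0.3 -0.4  1.5] 21.78
1.38 [-0.6 -0.8  0.7] 22.03
1.32 [-0.5  0.   1.7] 22.28
1.26 [ 0.1 -1.2  1.8] 22.53
1.2 [-0.3 -1.2  0.8] 22.78
1.14 [-0.3 -1.2  1.4] 23.03
1.08 [-1.5 -0.6  1.1] 23.28
1.02 [ 0.1 -0.7  1.3] 23.53
0.96 [-0.2 -1.2  2. ] 23.78
0.9 [-0.8 -1.   1.5] 24.03
0.84 [-0.4 -0.6  1.1] 24.28
0.78 [ 0.2 -1.7  1.4] 24.53
0.72 [-0.4 -0.2  0.6] 24.78
0.66 [-0.6 -1.1  1.3] 25.03
0.6 [-0.3 -0.6  1.7] 25.28
0.54 [-0.6 -1.4  1.3] 25.53
0.48 [-0.8 -0.4  1.4] 25.78
0.42 [-0.1 -0.9  2.2] 26.03
0.36 [-1.5 -1.5  1.4] 26.28
0.3 [-1.   0.2  1.7] 26.53
```

```bash
python3 - <<'E'
from h import *
d=optics.get_image('side');e=optics.get_image('scene')
a=cv2.resize(d['pixels'][80:210,230:380],None,fx=2.6,fy=2.6,interpolation=cv2.INTER_CUBIC)
b=cv2.resize(e['pixels'][100:230,340:490],None,fx=2.6,fy=2.6,interpolation=cv2.INTER_CUBIC)
save('chk',np.hstack([a,b]));print(r.current_tool_pos())
E
```

```text
[0.45476568 0.13883874 0.1919401 ]
```

View pics/chk.png

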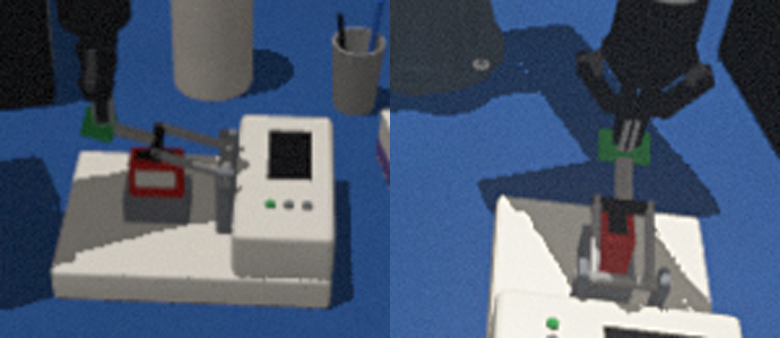

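The side crop (left) shows the clamp lowered to about 0.3 rad, with the fingertips on the green handle at (97,122) and the roller just above the tank. Now I'll press slowly and feel for the bottom.

```bash
cat > p.py <<'E'
from c import *
f0=np.load('f0.npy')
a=.30;log=[]
while a>-.13 and r.current_t()<56:
    F=fxz()-f0; n=np.hypot(F[0],F[2])
    log.append((round(a,4),round(n,1),round(F[2],1),round(r.current_tool_pos()[2]-tcp(a)[2],4)))
    if n>15: break
    a-=.012 if a>.19 else (.004 if n<7 else .0018)
    r.move_linear(tcp(a),vel=.02)
for l in log[::3][:-4]+log[-12:]: print(l)
r.sleep(.3);F=fxz()-f0;print('end',a,F.round(1),r.current_t())
E
python3 p.py
```

```text
(0.3, np.float64(1.5), np.float64(1.5), np.float64(0.0002))
(0.264, np.float64(4.0), np.float64(3.7), np.float64(-0.0))
(0.228, np.float64(3.0), np.float64(2.8), np.float64(-0.0001))
(0.192, np.float64(3.6), np.float64(3.4), np.float64(-0.0002))
(0.172, np.float64(5.5), np.float64(5.4), np.float64(0.0))
(0.16, np.float64(5.5), np.float64(5.5), np.float64(-0.0001))
(0.148, np.float64(5.5), np.float64(5.5), np.float64(-0.0))
(0.136, np.float64(5.3), np.float64(5.2), np.float64(-0.0))
(0.124, np.float64(5.9), np.float64(5.9), np.float64(-0.0))
(0.112, np.float64(6.4), np.float64(6.4), np.float64(-0.0))
(0.1, np.float64(6.0), np.float64(5.9), np.float64(-0.0001))
(0.088, np.float64(5.8), np.float64(5.7), np.float64(-0.0))
(0.076, np.float64(6.6), np.float64(6.5), np.float64(-0.0))
(0.064, np.float64(5.5), np.float64(5.4), np.float64(-0.0))
(0.0542, np.float64(6.1), np.float64(5.7), np.float64(-0.0))
(0.0444, np.float64(5.6), np.float64(5.4), np.float64(-0.0))
(0.0324, np.float64(6.0), np.float64(5.7), np.float64(-0.0))
(0.0204, np.float64(7.4), np.float64(6.3), np.float64(-0.0))
(0.0106,
[... 342 characters left out ...]
 np.float64(0.0))
(-0.0198, np.float64(8.4), np.float64(7.8), np.float64(0.0001))
(-0.0216, np.float64(8.4), np.float64(7.5), np.float64(0.0))
(-0.0234, np.float64(7.8), np.float64(7.0), np.float64(0.0001))
(-0.0252, np.float64(7.7), np.float64(6.7), np.float64(0.0001))
(-0.027, np.float64(7.9), np.float64(7.1), np.float64(0.0))
(-0.0288, np.float64(8.3), np.float64(7.4), np.float64(0.0))
(-0.0306, np.float64(8.4), np.float64(7.8), np.float64(0.0001))
(-0.0324, np.float64(9.7), np.float64(8.9), np.float64(0.0002))
(-0.0342, np.float64(12.6), np.float64(11.5), np.float64(0.0003))
(-0.036, np.float64(15.9), np.float64(14.8), np.float64(0.0005))
end -0.03600000000000024 [-5.9 -0.9 14.8] 45.6833
```

The force rises sharply at about -0.033 rad, so the seat is solid. One last small straight-down step to get to about 17 N, then I'll lift off and verify.

```bash
python3 - <<'E'
from c import *
f0=np.load('f0.npy')
p=np.array(tcp(-.036));k=0
while (fxz()-f0)[2]<16.3 and k<3:
    k+=1;r.move_linear([p[0],p[1],p[2]-.0002*k],vel=.02);r.sleep(.1);print((fxz()-f0).round(1))
r.move_linear([p[0],p[1],p[2]+.01],vel=.03)
r.move_linear([p[0],p[1],.36],vel=.25)
r.move_linear(P(-.13,.36),vel=.25)
r.sleep(.2);print(r.current_contact_force(),r.current_t())
d=optics.get_image('side');e=optics.get_image('wrist')
a=cv2.resize(d['pixels'][80:340,230:400],None,fx=2,fy=2,interpolation=cv2.INTER_CUBIC)
b=cv2.resize(e['pixels'],None,fx=.6875,fy=1.3,interpolation=cv2.INTER_AREA)
save('fin',np.hstack([a,b[:520]]))
W=world_cloud(d);L=W.copy();L[...,:2]=(W[...,:2]-O)@A;z=L[...,2]
h=cv2.cvtColor(d['pixels'],cv2.COLOR_RGB2HSV)
n=(abs(L[...,0])<.045)&(abs(L[...,1])<.03)&(z>.09)&(z<.13)&((h[...,0]<6)|(h[...,0]>174))&(h[...,1]>120)
print('red z',n.sum(),np.percentile(z[n],[5,50,95,99]))
g=(h[...,0]>50)&(h[...,0]<75)&(h[...,1]>120)&(abs(L[...,1])<.06)&(L[...,0]<-.03)&(L[...,0]>-.12)
print('green',g.sum(),np.percentile(L[g],[5,50,95],axis=0).round(3).tolist())
E
```

```text
[-6.4  0.2 15.5]
[-7.  -1.6 18.5]
[ 0.44589754 -0.16513041 -0.58209409] 48.4917
red z 72 [0.0938271  0.10707155 0.11280316 0.11846579]
green 99 [[-0.08, -0.022, 0.116], [-0.067, -0.008, 0.12], [-0.053, 0.016, 0.123]]
```

View pics/fin.png

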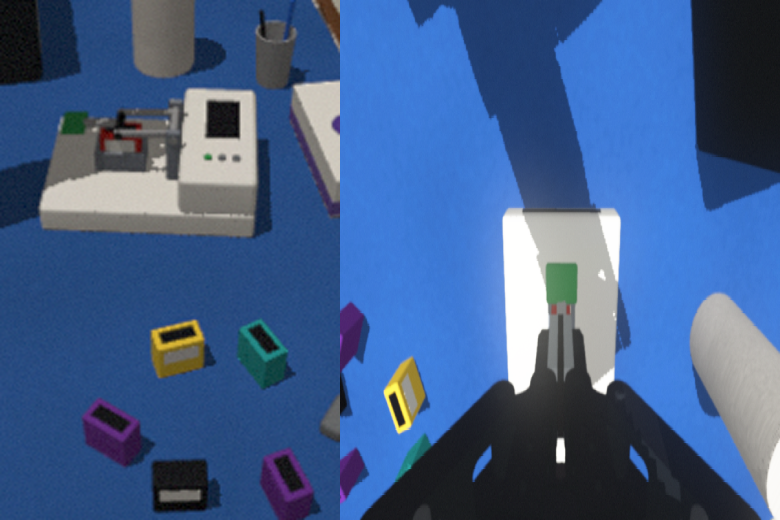

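The final picture shows the clamp closed and level over the red tank, at (120,135) in the left half. The tank sits deep in the cradle, and the green handle is free at z about 0.12 m. Yellow and black are where they stood, and the robot touches nothing.

```bash
python3 -c "
from h import *
print(r.hand_in(),r.current_t())"
```

```text
the job is handed in; nothing more can be done
the job is handed in; nothing more can be done
```

The red tank is in the cradle on its solid seat, held by the closed clamp. The last press was about 18.5 N at the handle, the other tanks weren't touched, and I handed in at about 48.5 s.

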